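# Fit the backup disk and hold the dock's service cover open

### The job

Take the black external disk out of its wooden stand and put it on edge into the slot of the backup dock, fully home. Then raise the dock's white sprung service cover to 60 degrees from closed and finish while still holding it there with the gripper's fingers, so that a colleague can set the switches beneath; it falls shut if let go. Leave the tag roll, clip tin and brass weight where they are.

Things in the scene. Friction and masses are not known exactly. Their poses are not given: they have to be found in the camera images.
- dock: Backup dock, fixed to the table: 156 (x) by 170 (y) by 75 mm high, origin at the centre of its underside, z up, x away from its front. Its black part, 48 mm wide along its -y side, has the disk slot in its flat blue top; its grey part, 122 mm wide along the +y side, is an electronics box closed by the white cover.
- slot_floor (a point): Centre of the slot's floor, axes as the dock's, 61 mm to the dock's -y side and 41 mm above the table. The slot opens straight up: 119 mm long (along the dock's x), 17 mm wide (along y), 34 mm deep, its mouth (no effective lead-in bevel) at 75 mm above the table. Seated, the disk stands 42 mm out of it.
- disk: Black external disk, loose, about 0.13 kg: a rigid slab 76 (its x) by 115 (its y) by 14 mm (its z, thickness); origin at the centre of one 76 x 115 face. It starts on its long edge in the stand: its x is vertical, its y lies along the stand's x, its z is level. Either long edge may go down into the slot, either way round.
- disk_center (a point): Middle of the disk's volume, 7 mm from its faces, 38 mm from its long edges and 57.5 mm from its short ends; 38 mm above the slot's floor when the disk is fully home.
- disk_stand: Wooden disk stand, fixed, 140 (x) by 60 (y) mm, origin at the centre of its underside, z up. The disk stands in a 17 mm wide groove along its x, whose floor is 6 mm above the table and whose walls reach 32 mm, so the disk's top is 82 mm above the table.
- cover (a joint): Opening angle of the white cover, rad: 0 closed (lies level on the dock), 1.047 is 60 degrees, stop at 1.6. A spring and its weight (0.2 kg) shut it from any angle; lifting it at the handle takes 2 to 3 N.
- cover_hinge (a point): Middle of the cover's hinge axis, axes as the dock's, at the far upper edge of the grey part: 70 mm to +x, 24 mm to +y and 75 mm up from the dock's origin. The axis runs along the dock's y; the cover's near edge, 144 mm on the -x side of the axis, swings up.
- cover_handle (a point): Middle of the steel bar handle of the cover, axes those of the cover (x and z turn with it about y). The bar is round, 10 mm thick, parallel to the hinge and 92 mm long between its two posts, which leave 82 mm clear; with the cover closed it lies 115 mm to the -x side of the hinge axis and 45 mm above it, 39 mm over the cover's top face.
- tag_roll: Roll of white tags, 65 mm wide, 30 mm high, loose; leave alone. Origin at the centre of its underside.
- clip_tin: Round clip tin, 64 mm wide, 17 mm high, loose; leave alone. Origin at the centre of its underside.
- press_weight: Brass press weight with a knob, 40 mm wide, 45 mm high, loose; leave alone. Origin at the centre of its underside.
Mind the look-alikes: they are no part of the job. There is more than one size of the disk; the job needs the smaller.

How it is judged:
On the way:
1. The disk stands fully home in the dock's slot, let go, with the cover still shut (z of disk_center in the frame of slot_floor between 0.034 and 0.042 m and x of disk_center in the frame of slot_floor between -0.006 and 0.006 m and y of disk_center in the frame of slot_floor between -0.004 and 0.004 m and angle between the x axis of disk and the z axis of dock, either way round below 0.1 rad and value of joint cover below 0.1 rad and contact force between the fingers and disk below 0.1 N), for 0.2 s.
At the end, for the whole second after the job is handed in: The disk is home in the slot (its middle within 4 mm of 38 mm above the floor, upright, not touched), and the cover is held still at 60 degrees, give or take 8, by the fingers pressing on it with more than 0.5 N (z of disk_center in the frame of slot_floor between 0.034 and 0.042 m and x of disk_center in the frame of slot_floor between -0.006 and 0.006 m and y of disk_center in the frame of slot_floor between -0.004 and 0.004 m and angle between the x axis of disk and the z axis of dock, either way round below 0.1 rad and value of joint cover between 0.907 and 1.187 rad and velocity of joint cover between -0.05 and 0.05 rad/s and contact force between the fingers and cover above 0.5 N and contact force between disk and cover below 0.1 N and contact force between the arm and disk below 0.1 N); the arm keeps its last pose, push and grip.
It fails at once if The tag roll is moved more than 20 mm (distance of tag_roll from where it was at the start of the episode above 0.02 m).
It fails at once if The clip tin is moved more than 20 mm (distance of clip_tin from where it was at the start of the episode above 0.02 m).
It fails at once if The brass weight is moved more than 20 mm (distance of press_weight from where it was at the start of the episode above 0.02 m).
It also fails if it takes over 56 s, if anything falls off the work surface, if the arm or the gripper's body presses on something with over 40 N, if the wrist force passes 120 N, or if a joint passes its speed limit or range.

### The arm

A 7-joint arm with a two-finger parallel gripper is mounted at the origin on a cart in front of the work surface, level with it; the furniture and walls round the work are solid. World frame = base frame: x ahead of the robot, y to its left, z up, the work surface at z = 0. Lengths are in m, angles in rad, forces in N, time in s.
With the tool pointing down it reaches from about 0.4 to 0.85 m from the base axis. Payload 4.5 kg.
Tool frame: the origin (TCP) lies midway between the tips of the shut fingers; the grasp point (between the pads) lies 19 mm behind it; z points along the fingers, y is the direction in which the jaws open and shut (so a half turn about z gives the same grasp; the last joint's range is limited). The gripper opens to 88 mm and grips with 3 to 60 N. Pads are 18 mm wide; open, the fingers measure 123 mm over their backs; the gripper's body (75 mm by 187 mm) begins 45 mm behind the grasp point.
Start: joints at [-1.097, 0.689, -0.195, 1.565, 0.157, 0.902, -0.215], TCP at [0.266, 0.566, 0.239] pointing down, gripper open.
Joint ranges: [-3.01, 3.01], [-0.46, 2.08], [-1.47, 1.51], [0.13, 2.56], [-1, 4.14], [0.04, 2.09], [-2.66, 2.66]. Speed limits (rad/s): [2.57, 2.57, 3.14, 3.14, 3.14, 3.14, 3.14].

### API

Orientations are given as a unit quaternion [x, y, z, w].
In Python, from plant import r gives the robot as it stands. The module is installed in compiled form; this text tells all that it offers.
- The arm moves only by the shell command python3 -m jog 'ROWS' [FORCE]. ROWS is JSON, a list of rows, each an object with "translation": the shift along the tool's x, y, z in units of 40 mm (1.0 is 40 mm), a list of three; "twist": the turn about the tool's z in units of 6 degrees (1.0 is 6 degrees); "claw": the opening in per cent of the stroke, from 0 (shut) to 100 (fully open). A call has 1 to 20 rows; each row shifts and turns the commanded pose from where the row before left it, along the tool's axes as they then stand; what a row does not reach is not made up. A row lasts 1/12 s, in which the tool goes at most 41.7 mm and 7.16 degrees, less where a joint would pass 70% of its speed; a pose out of reach is approached as far as the arm can. A call is refused whole if a number of a shift passes 1 or a number of a turn 1, either way. A call with a gripper value outside its range is refused whole. The fingers move at their own pace and stop on an object; FORCE is the grip in N (left out, the last holds). Time passes only in rows, so rows that do not move let the fingers close. It gives the time, the measured TCP pose, the force and the opening at its end, in the units of the state.
- r.get_state(): the state, without advancing time (a new reading comes with each control period).
- r.snapshot(name): name is "side" or "top"; returns a dict with "img" (420x560x3 uint8, red, green, blue), "fx", "fy", "cx", "cy" (pixels), "origin" and "rotation" of the camera in the world. Camera axes: x right, y up, looking along -z (the intrinsics and any distortion apply to the point x, -y, -z); pixel columns grow to the right and rows downward; lengths in m; the calibration is good to about 2 mm. A picture is of the moment at which its call begins. There is no depth.
- r.finish_job(): hands the job in, once; it reports no verdict.
Trained networks look in the newest picture that a camera, given by its name, has taken for a name from the list of things; names that differ only in an ending like _2 or _b are one class to them, and where a whole thing is asked for, a point or a joint stands for the part that bears it (a point fixed in the world has none). Each returns a list of dicts, best first, with "confidence" (0 to 1); they miss things now and then, are a little off and sometimes report something else, mostly with a low value. They report only what shows in the picture. A call takes as long as a camera call. They do not tell look-alikes from the thing itself.
- r.spot_in(label, camera): "rect" ([left, top, right, bottom] in pixels, round what is visible of it).
- r.spot_point(label, camera): "location" ([row, column] in pixels: a listed point, or the origin of a listed thing).
The state is a dict: "clock": time; "q": joint angles; "qd": joint speeds; "joint_torque": joint torques, N m; "tool_pos": TCP position; "eef_rot": TCP orientation; "contact_force": force on the tool from outside, world axes, zero at the start; "moment": the same for the moment, N m; "opening": opening from 0.0 (shut) to 1.0 (fully open).
Only numpy, scipy, OpenCV 4.12 (cv2) and the standard library are available. Lean on these libraries where they do the work, as an engineer would, in place of code of your own. Each camera call takes 0.05 s, during which the arm holds its last target. There are 200 camera calls.

## Working session

There is one attempt and no reset: what is moved stays moved. The work goes in short steps, Python scripts to look and compute and a shell command to move; the robot and the scene stay as the last step left them, time stands still between calls to the robot, and variables do not carry over. Pictures are saved under pics/ and viewed, about 8 in all and at most 12, crops included, and the job is handed in when it is done.

```bash
mkdir -p pics
cat > h.py <<'E'
import numpy as np, cv2
from plant import r
from scipy.spatial.transform import Rotation as R
def snap(n,f=None):
    s=r.snapshot(n)
    if f: cv2.imwrite(f,s["img"][:,:,::-1])
    return s
def ray(s,row,col):
    d=np.array([(col-s["cx"])/s["fx"],-(row-s["cy"])/s["fy"],-1.]);return np.array(s["origin"]),np.array(s["rotation"])@d
def atz(s,row,col,z):
    o,d=ray(s,row,col);return o+d*(z-o[2])/d[2]
def proj(s,p):
    c=np.array(s["rotation"]).T@(np.array(p)-s["origin"]);return [s["cy"]-s["fy"]*c[1]/c[2]*-1*-1 if 0 else s["cy"]+s["fy"]*c[1]/c[2], s["cx"]-s["fx"]*c[0]/c[2]]
E
python3 - <<'E'
from h import *
for n in("top","side"):
    s=snap(n,f"pics/{n}0.png")
    print(n,{k:np.round(s[k],3).tolist() for k in s if k!="img"})
    for l in["dock","slot_floor","disk","disk_center","disk_stand","cover_hinge","cover_handle","tag_roll","clip_tin","press_weight"]:
        print(l,[(np.round(a["location"],1).tolist(),round(a["confidence"],2)) for a in r.spot_point(l,n)],[(np.round(a["rect"]).tolist(),round(a["confidence"],2)) for a in r.spot_in(l,n)])
print(r.get_state())
E
```

```text
top {'fx': 398.373, 'fy': 398.373, 'cx': 285.395, 'cy': 208.461, 'origin': [0.332, -0.342, 0.915], 'rotation': [-0.078, 0.082, 0.733, -0.671]}
dock [] []
slot_floor [([217.4, 251.5], 0.62)] [([175.0, 160.0, 275.0, 254.0], 0.6)]
disk [([151.3, 357.6], 0.64), ([232.3, 321.9], 0.58), ([213.9, 230.4], 0.53)] [([305.0, 204.0, 335.0, 256.0], 0.86), ([347.0, 112.0, 376.0, 187.0], 0.85)]
disk_center [([147.5, 358.1], 0.81)] [([306.0, 207.0, 333.0, 254.0], 0.71), ([347.0, 111.0, 372.0, 190.0], 0.56)]
disk_stand [([232.6, 315.5], 0.82)] [([293.0, 205.0, 339.0, 266.0], 0.7), ([175.0, 157.0, 251.0, 239.0], 0.37), ([304.0, 206.0, 332.0, 256.0], 0.24)]
cover_hinge [([169.0, 221.8], 0.77)] [([174.0, 158.0, 274.0, 252.0], 0.8)]
cover_handle [([210.2, 232.1], 0.73), ([215.1, 202.0], 0.65)] [([176.0, 158.0, 250.0, 240.0], 0.88)]
tag_roll [([306.8, 243.6], 0.71), ([300.1, 308.4], 0.34)] [([226.0, 295.0, 264.0, 322.0], 0.84), ([176.0, 159.0, 250.0, 239.0], 0.5), ([290.0, 206.0, 339.0, 266.0], 0.18)]
clip_tin [([296.4, 310.0], 0.82)] [([296.0, 285.0, 325.0, 317.0], 0.75)]
press_weight [([154.4, 293.8], 0
[... 1090 characters left out ...]
 'q': array([-1.09724047,  0.68909554, -0.19461376,  1.56530644,  0.15728157,
        0.90248942, -0.21510262]), 'qd': array([ 1.04288131e-04, -3.50770676e-05, -2.20046362e-04,  4.36244186e-04,
        1.24244548e-03, -1.17587592e-03,  2.91587978e-04]), 'joint_torque': array([ 1.27881444e-04, -5.27480972e+01, -1.26714651e+00, -1.53742576e+01,
       -5.19236235e-02, -7.42898337e-04,  2.06729226e-05]), 'tool_pos': array([0.26604884, 0.56557096, 0.23874412]), 'eef_rot': array([ 2.18100860e-01,  9.75926233e-01,  4.35760598e-05, -8.61801792e-06]), 'contact_force': array([-0.30599885,  0.74182244, -0.22029668]), 'moment': array([0.00142836, 0.03792346, 0.00516099]), 'opening': 1.0009606124866453}
```

```bash
python3 -c "
import cv2,numpy as np
a=cv2.imread('pics/top0.png');b=cv2.imread('pics/side0.png');print(a.shape)"
```

```text
(420, 560, 3)
```

View pics/top0.png

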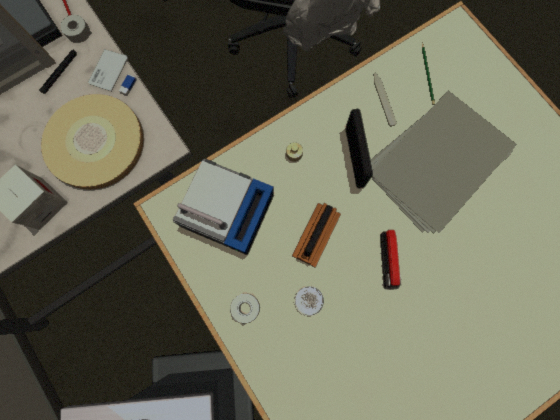

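View pics/side0.png

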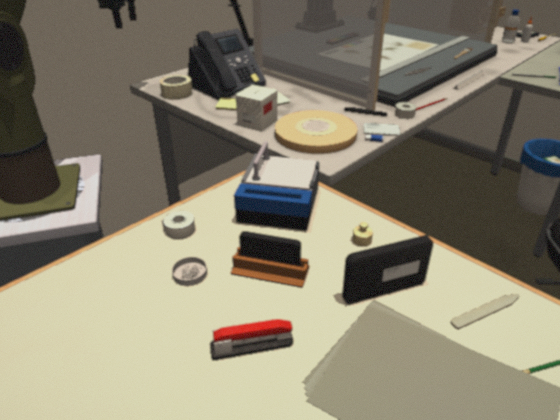

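```bash
sed -i 's/np.array(s\["rotation"\])/R.from_quat(s["rotation"]).as_matrix()/g' h.py
cat >> h.py <<'E'
def proj(s,p):
    c=(np.atleast_2d(p)-s["origin"])@R.from_quat(s["rotation"]).as_matrix()
    return np.c_[s["cy"]+s["fy"]*c[:,1]/c[:,2], s["cx"]-s["fx"]*c[:,0]/c[:,2]]
def tri(a,pa,b,pb):
    A,y=[],[]
    for s,p in((a,pa),(b,pb)):
        o,d=ray(s,*p);d=d/np.linalg.norm(d);P=np.eye(3)-np.outer(d,d);A.append(P);y.append(P@o)
    return np.linalg.lstsq(np.vstack(A),np.hstack(y),rcond=None)[0]
E
python3 - <<'E'
from h import *
t=snap("top");s=snap("side")
p=lambda n,*a:print(n,np.round(tri(t,a[0],s,a[1]),3))
print(proj(t,[[.6,0,0]]),atz(t,*proj(t,[[.6,0,0]])[0],0))
p("stand",(232.6,315.5),(270.1,272.6));p("hinge",(169,221.8),(173.2,314.5));p("handle",(210.2,232.1),(154.8,262.1));p("handle2",(215.1,202),(154.8,262.1))
p("slot",(217.4,251.5),(206.4,271.3))
for n,x in(("roll",(306.8,243.6)),("tin",(300,308.4)),("weight",(154.4,293.8))):print(n,atz(t,*x,0).round(3))
def crop(s,x0,y0,x1,y1,k):return cv2.resize(s["img"][y0:y1,x0:x1,::-1],None,fx=k,fy=k,interpolation=cv2.INTER_CUBIC)
a=crop(t,165,150,365,280,4);cv2.imwrite("pics/tc.png",a)
a=crop(s,220,135,330,295,3.7);cv2.imwrite("pics/sc.png",a)
E
```

```text
[[198.07743236 134.2584948 ]] [ 6.00000000e-01 -5.55111512e-17  0.00000000e+00]
stand [ 0.479 -0.42  -0.001]
hinge [ 0.629 -0.222  0.073]
handle [ 0.51  -0.248  0.153]
handle2 [ 0.52  -0.182  0.115]
slot [ 0.517 -0.277  0.043]
roll [ 0.327 -0.243  0.   ]
tin [ 0.329 -0.388  0.   ]
weight [ 0.675 -0.388  0.   ]
```

View pics/tc.png

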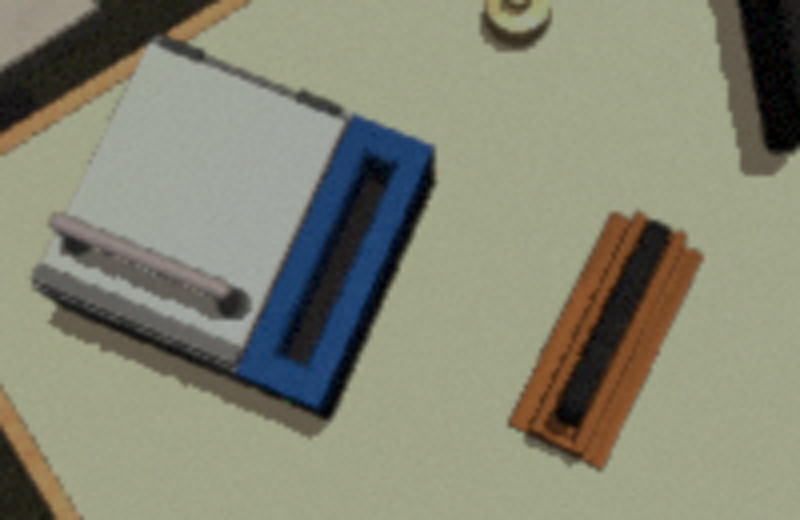

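View pics/sc.png

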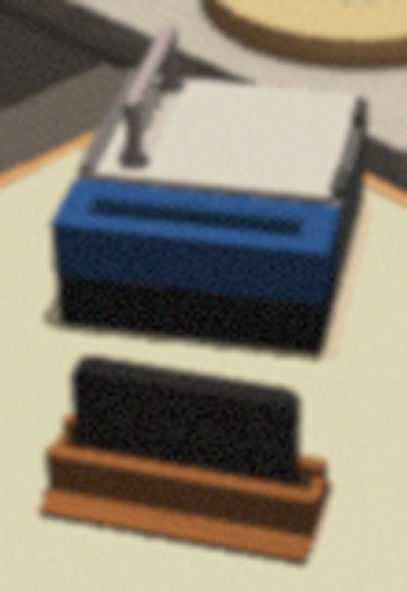

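```bash
cat > fit.py <<'E'
from h import *
from scipy.optimize import least_squares
t=snap("top");s=snap("side")
T=lambda x,y:((y+.5)/4-.5+150,(x+.5)/4-.5+165)
S=lambda x,y:((y+.5)/3.7-.5+135,(x+.5)/3.7-.5+220)
def fit(obs,x0,n,ray3=False):
    def res(p):
        c,q=np.cos(p[2]),np.sin(p[2])
        return np.concatenate([proj(cam,[p[0]+c*m[0]-q*m[1],p[1]+q*m[0]+c*m[1],m[2]])[0]-px for cam,px,m in obs])
    f=least_squares(res,x0,loss="soft_l1");print(n,f.x.round(4),np.degrees(f.x[2]).round(2));print(f.fun.reshape(-1,2).round(1).tolist());return f.x
m=lambda x,y,z:(x/1000,y/1000,z/1000)
top=[((352,116),m(78,-37,75)),((434,150),m(78,-85,75)),((325,408),m(-78,-85,75)),((238,372),m(-78,-37,75)),((367,155),m(59.5,-52.5,75)),((397,165),m(59.5,-69.5,75)),((305,363),m(-59.5,-69.5,75)),((279,353),m(-59.5,-52.5,75))]
side=[((55,223),m(-78,-85,75)),((330,237),m(78,-85,75)),((342,200),m(78,-37,75)),((80,180),m(-78,-37,75)),((90,213),m(-59.5,-69.5,75)),((300,234),m(59.5,-69.5,75))]
d=fit([(t,T(*a),b) for a,b in top]+[(s,S(*a),b) for a,b in side],[.52,-.22,-.1],"dock")
fit([(t,T(*a),b) for a,b in top],d,"dock top only")
ds=[((646,222),m(57.5,7,82)),((671,235),m(57.5,-7,82)),((581,427),m(-57.5,-7,82)),((557,413),m(-57.5,7,82))]
dd=[((75,360),m(-57.5,7,82)),((74,372),m(-57.5,-7,82)),((297,400),m(57.5,-7,82)),((299,387),m(57.5,7,82))]
k=fit([(t,T(*a),b) for a,b in ds]+[(s,S(*a),b) for a,b in dd],[.48,-.42,-.1],"disk")
fit([(t,T(*a),b) for a,b in ds],k,"disk top only")
st=[((635,213),m(70,16,32)),((685,233),m(70,-16,32))]
fit([(t,T(*a),b) for a,b in [((512,425),m(-70,30,6)),((600,468),m(-70,-30,6)),((703,255),m(70,-30,6)),((612,213),m(70,30,6))]],k,"stand")
c,q=np.cos(d[2]),np.sin(d[2]);w=lambda x,y:(d[0]+c*x-q*y,d[1]+q*x+c*y)
print("slot",np.round(w(0,-.061),4),"hinge",np.round(w(.07,.024),4),"handle",np.round(w(-.045,.024),4))
# 1-D check of residual camera bias: reconstruct yaw
st=r.get_state();M=R.from_quat(st["eef_rot"]).as_matrix();print(M.round(3))
E
python3 fit.py
```

```text
dock [ 0.5484 -0.2206 -0.4742] -27.17
[[-0.8, 0.3], [-1.5, -0.1], [-0.1, -1.1], [0.4, -0.1], [-0.6, -0.2], [-0.3, -0.6], [0.3, 0.7], [-0.2, -0.1], [0.3, -1.0], [4.5, -0.2], [1.7, -0.1], [-0.2, -1.5], [-0.1, 0.2], [0.1, 0.1]]
dock top only [ 0.5479 -0.221  -0.4787] -27.43
[[-0.5, 0.6], [-1.1, 0.2], [0.2, -1.1], [0.6, -0.1], [-0.2, 0.0], [0.1, -0.4], [0.6, 0.7], [0.1, -0.1]]
disk [ 0.4721 -0.4203 -0.5228] -29.96
[[-1.0, 0.4], [-1.6, 0.1], [-0.9, 0.7], [-0.3, 0.6], [-2.6, -0.9], [-1.2, -3.1], [0.7, -1.0], [-0.6, 0.1]]
disk top only [ 0.4702 -0.4191 -0.5361] -30.72
[[0.0, 0.3], [-0.5, -0.0], [-0.1, -0.1], [0.5, -0.2]]
stand [ 0.4741 -0.421  -0.5451] -31.23
[[-0.1, -1.2], [0.9, 0.6], [-0.1, 0.4], [-0.6, -0.1]]
slot [ 0.5205 -0.2749] hinge [ 0.6216 -0.2312] handle [ 0.5193 -0.1787]
[[-0.905  0.426 -0.   ]
 [ 0.426  0.905  0.   ]
 [ 0.     0.    -1.   ]]
```

```bash
cat >> h.py <<'E'
def go(x,y,z,ydeg=None,st=None):
    st=st or r.get_state();M=R.from_quat(st["eef_rot"]).as_matrix();d=np.array([x,y,z])-st["tool_pos"]
    a=np.degrees(np.arctan2(M[1,1],M[0,1]));tw=None
    if ydeg is not None: tw=-((ydeg-a+90)%180-90)
    print("tcp",np.round(st["tool_pos"],4),"ydir",round(a,2),"tilt",round(float(M[2,2]),5),"units xyz",(M.T@d/.04).round(3),"twist",None if tw is None else round(tw/6,3),"q",np.round(st["q"],2),"F",np.round(st["contact_force"],1),"op",round(st["opening"],3),"t",round(st["clock"],2))
E
python3 - <<'E'
from h import *
s=snap("side");t=snap("top")
P=[[.266,.566,.24],[.266,.566,0],[.35,.4,.3],[.45,.2,.3],[.5,0,.3],[0,0,0],[0,0,.5],[.5,-.2,.3]]
print(np.c_[proj(s,P),proj(t,P)].round())
go(.40,.42,.30);go(.53,.1,.32);go(.52,-.28,.3);go(.47,-.419,.2,59.3)
E
```

```text
[[  23.  126.  395. -281.]
 [  95.  139.  369. -127.]
 [  13.  153.  333. -211.]
 [  28.  197.  254.  -67.]
 [  47.  231.  212.   63.]
 [ 193.   31.  482.  135.]
 [ -42.  -53.  755.  -94.]
 [  76.  251.  201.  190.]]
tcp [0.2661 0.5656 0.2387] ydir 64.8 tilt -1.0 units xyz [-4.579 -1.867 -1.532] twist None q [-1.1   0.69 -0.19  1.57  0.16  0.9  -0.22] F [ 0.1 -0.6  0.9] op 0.996 t 2.4
tcp [0.2661 0.5656 0.2387] ydir 64.8 tilt -1.0 units xyz [-10.925  -7.722  -2.032] twist None q [-1.1   0.69 -0.19  1.57  0.16  0.9  -0.22] F [ 0.1 -0.6  0.9] op 0.996 t 2.4
tcp [0.2661 0.5656 0.2387] ydir 64.8 tilt -1.0 units xyz [-14.744 -16.425  -1.533] twist None q [-1.1   0.69 -0.19  1.57  0.16  0.9  -0.22] F [ 0.1 -0.6  0.9] op 0.996 t 2.4
tcp [0.2661 0.5656 0.2387] ydir 64.8 tilt -1.0 units xyz [-15.092 -20.101   0.967] twist 0.917 q [-1.1   0.69 -0.19  1.57  0.16  0.9  -0.22] F [ 0.1 -0.6  0.9] op 0.996 t 2.4
```

```bash
python3 -m jog '[{"translation":[0,0,-0.7],"twist":0,"claw":100},{"translation":[0,0,-0.7],"twist":0,"claw":100},{"translation":[0,0,-0.7],"twist":0,"claw":100},{"translation":[0,0,-0.7],"twist":0,"claw":100},{"translation":[-0.5,-0.5,0],"twist":0,"claw":100},{"translation":[-0.5,-0.5,0],"twist":0,"claw":100},{"translation":[-0.5,-0.5,0],"twist":0,"claw":100},{"translation":[-0.5,-0.5,0],"twist":0,"claw":100},{"translation":[-0.5,-0.5,0],"twist":0,"claw":100},{"translation":[-0.5,-0.5,0],"twist":0,"claw":100},{"translation":[-0.5,-0.5,0],"twist":0,"claw":100},{"translation":[-0.5,-0.5,0],"twist":0,"claw":100},{"translation":[-0.5,-0.5,0],"twist":0,"claw":100},{"translation":[-0.5,-0.5,0],"twist":0,"claw":100},{"translation":[0,0,0],"twist":0,"claw":100}]'; python3 -c "
from h import *
go(.45,0,.35);go(.47,-.25,.3);go(.47,-.419,.2,59.3)"
```

```text
clock: 3.65
tool_pos: [0.3642, 0.2933, 0.3508]
eef_rot: [0.222, 0.975, -0.002, 0.001]
contact_force: [-0.4, 0.0, 0.5]
opening: 1.002
tcp [0.3642 0.2933 0.3508] ydir 64.32 tilt -0.99999 units xyz [-5.11  -5.679  0.053] twist None q [-0.64  0.34 -0.2   1.85  0.09  0.96  0.25] F [-0.4  0.   0.5] op 1.002 t 3.65
tcp [0.3642 0.2933 0.3508] ydir 64.32 tilt -0.99999 units xyz [ -8.266 -11.09    1.331] twist None q [-0.64  0.34 -0.2   1.85  0.09  0.96  0.25] F [-0.4  0.   0.5] op 1.002 t 3.65
tcp [0.3642 0.2933 0.3508] ydir 64.32 tilt -0.99999 units xyz [-10.089 -14.889   3.849] twist 0.836 q [-0.64  0.34 -0.2   1.85  0.09  0.96  0.25] F [-0.4  0.   0.5] op 1.002 t 3.65
```

```bash
python3 -m jog '[{"translation":[-0.51,-0.57,0],"twist":0,"claw":100},{"translation":[-0.51,-0.57,0],"twist":0,"claw":100},{"translation":[-0.51,-0.57,0],"twist":0,"claw":100},{"translation":[-0.51,-0.57,0],"twist":0,"claw":100},{"translation":[-0.51,-0.57,0],"twist":0,"claw":100},{"translation":[-0.51,-0.57,0],"twist":0,"claw":100},{"translation":[-0.51,-0.57,0],"twist":0,"claw":100},{"translation":[-0.51,-0.57,0],"twist":0,"claw":100},{"translation":[-0.51,-0.57,0],"twist":0,"claw":100},{"translation":[-0.51,-0.57,0],"twist":0,"claw":100},{"translation":[-0.38,-0.7,0.15],"twist":0,"claw":100},{"translation":[-0.38,-0.7,0.15],"twist":0,"claw":100},{"translation":[-0.38,-0.7,0.15],"twist":0,"claw":100},{"translation":[-0.38,-0.7,0.15],"twist":0,"claw":100},{"translation":[-0.38,-0.7,0.15],"twist":0,"claw":100},{"translation":[-0.38,-0.7,0.15],"twist":0,"claw":100},{"translation":[-0.38,-0.7,0.15],"twist":0,"claw":100},{"translation":[-0.38,-0.7,0.15],"twist":0,"claw":100},{"translation":[0,0,0],"twist":0,"claw":100}]'; python3 -c "
from h import *
go(.47,-.419,.2,59.3)"
```

```text
clock: 5.23
tool_pos: [0.4628, -0.2553, 0.3016]
eef_rot: [0.223, 0.975, -0.002, -0.0]
contact_force: [-1.1, -0.4, 0.4]
opening: 1.006
tcp [ 0.4628 -0.2553  0.3016] ydir 64.28 tilt -0.99999 units xyz [-1.935 -3.598  2.558] twist 0.83 q [ 0.44  0.48 -0.04  1.78  0.03  0.88  1.51] F [-1.1 -0.4  0.4] op 1.006 t 5.23
```

```bash
python3 -m jog '[{"translation":[-0.32,-0.6,0],"twist":0.14,"claw":100},{"translation":[-0.32,-0.6,0],"twist":0.14,"claw":100},{"translation":[-0.32,-0.6,0.3],"twist":0.14,"claw":100},{"translation":[-0.32,-0.6,0.5],"twist":0.14,"claw":100},{"translation":[-0.32,-0.6,0.6],"twist":0.14,"claw":100},{"translation":[-0.32,-0.6,0.6],"twist":0.14,"claw":100},{"translation":[0,0,0.55],"twist":0,"claw":70},{"translation":[0,0,0],"twist":0,"claw":70},{"translation":[0,0,0],"twist":0,"claw":70}]'
python3 - <<'E'
from h import *
go(.47,-.419,.11,59.3)
s=snap("side");t=snap("top")
a=cv2.resize(t["img"][180:290,260:370,::-1],None,fx=4,fy=4,interpolation=2);b=cv2.resize(s["img"][180:310,190:350,::-1],None,fx=3.38*.0+440/130,fy=440/130,interpolation=2)
c=np.hstack([a,b]);c=cv2.resize(c,None,fx=min(1,800/c.shape[1]),fy=min(1,800/c.shape[1]));cv2.imwrite("pics/a1.png",c)
E
```

```text
clock: 5.98
tool_pos: [0.4664, -0.4097, 0.1999]
eef_rot: [0.26, 0.966, 0.001, -0.001]
contact_force: [-0.8, -0.3, 0.8]
opening: 0.795
tcp [ 0.4664 -0.4097  0.1999] ydir 59.82 tilt -0.99999 units xyz [-0.201 -0.158  2.246] twist 0.086 q [ 0.66  0.73 -0.02  1.62  0.02  0.8   1.67] F [-0.8 -0.3  0.8] op 0.795 t 5.98
```

View pics/a1.png

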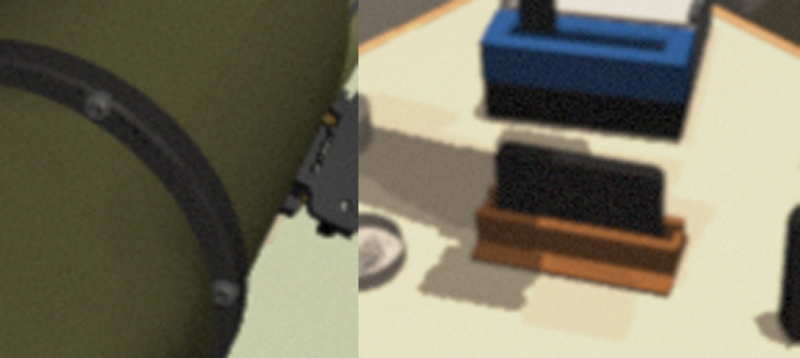

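```bash
python3 -m jog '[{"translation":[-0.1,-0.08,0.4],"twist":0.08,"claw":60},{"translation":[-0.1,-0.08,0.5],"twist":0,"claw":60},{"translation":[0,0,0.5],"twist":0,"claw":60},{"translation":[0,0,0.5],"twist":0,"claw":60},{"translation":[0,0,0.35],"twist":0,"claw":60},{"translation":[0,0,0],"twist":0,"claw":60},{"translation":[0,0,0],"twist":0,"claw":60}]'
python3 - <<'E'
from h import *
go(.47,-.419,.056,59.3)
E
```

```text
clock: 6.67
tool_pos: [0.4711, -0.4203, 0.112]
eef_rot: [0.264, 0.964, 0.0, 0.001]
contact_force: [-0.4, -0.9, 0.5]
opening: 0.6
tcp [ 0.4711 -0.4203  0.112 ] ydir 59.36 tilt -1.0 units xyz [0.041 0.014 1.399] twist 0.01 q [ 0.67  0.86 -0.02  1.65  0.03  0.63  1.67] F [-0.4 -0.9  0.5] op 0.6 t 6.67
```

```bash
python3 -m jog '[{"translation":[0,0,0.35],"twist":0,"claw":60},{"translation":[0,0,0.35],"twist":0,"claw":60},{"translation":[0,0,0.35],"twist":0,"claw":60},{"translation":[0,0,0.3],"twist":0,"claw":60},{"translation":[0,0,0],"twist":0,"claw":60},{"translation":[0,0,0],"twist":0,"claw":35},{"translation":[0,0,0],"twist":0,"claw":35},{"translation":[0,0,0],"twist":0,"claw":35},{"translation":[0,0,0],"twist":0,"claw":10},{"translation":[0,0,0],"twist":0,"claw":10},{"translation":[0,0,0],"twist":0,"claw":10},{"translation":[0,0,0],"twist":0,"claw":10},{"translation":[0,0,0],"twist":0,"claw":10}]' 8
python3 - <<'E'
from h import *
go(.47,-.419,.056,59.3)
E
```

```text
clock: 7.75
tool_pos: [0.4703, -0.4207, 0.0569]
eef_rot: [0.265, 0.964, 0.0, 0.0]
contact_force: [-0.5, 0.9, 2.1]
opening: 0.161
tcp [ 0.4703 -0.4207  0.0569] ydir 59.29 tilt -1.0 units xyz [0.028 0.033 0.024] twist -0.002 q [ 0.67  0.94 -0.02  1.67  0.03  0.53  1.66] F [-0.5  0.9  2.1] op 0.161 t 7.75
```

```bash
python3 -m jog '[{"translation":[0,0,0],"twist":0,"claw":5},{"translation":[0,0,0],"twist":0,"claw":5},{"translation":[0,0,-0.15],"twist":0,"claw":5},{"translation":[0,0,-0.3],"twist":0,"claw":5},{"translation":[0,0,-0.4],"twist":0,"claw":5},{"translation":[0,0,-0.4],"twist":0,"claw":5},{"translation":[0,0,-0.4],"twist":0,"claw":5},{"translation":[0,0,-0.4],"twist":0,"claw":5},{"translation":[0,0,-0.4],"twist":0,"claw":5},{"translation":[0,0,-0.3],"twist":0,"claw":5},{"translation":[0,0,0],"twist":0,"claw":5},{"translation":[0,0,0],"twist":0,"claw":5}]' 25
python3 - <<'E'
from h import *
go(.5205,-.2755,.167,62.7)
E
```

```text
clock: 8.75
tool_pos: [0.47, -0.4211, 0.1674]
eef_rot: [0.265, 0.964, -0.0, 0.001]
contact_force: [0.3, 0.1, -2.2]
opening: 0.158
tcp [ 0.47   -0.4211  0.1674] ydir 59.28 tilt -1.0 units xyz [0.776 3.775 0.007] twist -0.571 q [ 0.67  0.78 -0.02  1.62  0.02  0.74  1.67] F [ 0.3  0.1 -2.2] op 0.158 t 8.75
```

```bash
python3 -m jog '[{"translation":[0.1,0.3,0],"twist":-0.1,"claw":5},{"translation":[0.1,0.5,0],"twist":-0.1,"claw":5},{"translation":[0.1,0.5,0],"twist":-0.1,"claw":5},{"translation":[0.1,0.5,0],"twist":-0.1,"claw":5},{"translation":[0.1,0.5,0],"twist":-0.1,"claw":5},{"translation":[0.1,0.5,0],"twist":-0.07,"claw":5},{"translation":[0.1,0.5,0],"twist":0,"claw":5},{"translation":[0.07,0.45,0],"twist":0,"claw":5},{"translation":[0,0,0],"twist":0,"claw":5},{"translation":[0,0,0],"twist":0,"claw":5},{"translation":[0,0,0],"twist":0,"claw":5}]' 25
python3 - <<'E'
from h import *
go(.5205,-.2755,.135,62.7)
s=snap("side");t=snap("top")
a=cv2.resize(t["img"][140:290,150:300,::-1],None,fx=400/150,fy=400/150,interpolation=2);b=cv2.resize(s["img"][110:250,215:355,::-1],(560,560),interpolation=2)
cv2.imwrite("pics/b1.png",b)
E
```

```text
clock: 9.67
tool_pos: [0.514, -0.2748, 0.166]
eef_rot: [0.236, 0.972, -0.0, -0.001]
contact_force: [-0.3, -0.1, -1.5]
opening: 0.157
tcp [ 0.514  -0.2748  0.166 ] ydir 62.69 tilt -1.0 units xyz [-0.153  0.06   0.776] twist -0.001 q [ 0.42  0.73 -0.01  1.77  0.01  0.65  1.49] F [-0.3 -0.1 -1.5] op 0.157 t 9.67
```

View pics/b1.png

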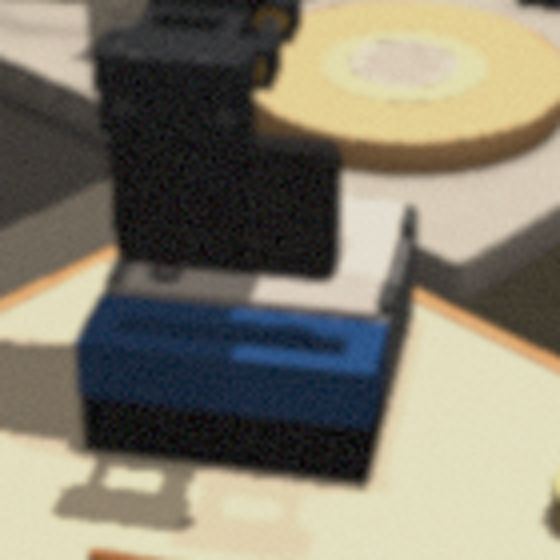

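```bash
python3 -m jog '[{"translation":[-0.15,0.05,0.2],"twist":0,"claw":5},{"translation":[0,0,0.3],"twist":0,"claw":5},{"translation":[0,0,0.25],"twist":0,"claw":5},{"translation":[0,0,0],"twist":0,"claw":5},{"translation":[0,0,0],"twist":0,"claw":5},{"translation":[0,0,0],"twist":0,"claw":5}]' 25
python3 - <<'E'
from h import *
go(.5205,-.2755,.091,62.7)
im=np.mean([snap("side")["img"].astype(float) for _ in range(6)],0).clip(0,255).astype(np.uint8);s=snap("side")
b=cv2.resize(im[125:215,225:325,::-1],(800,720)[:2],interpolation=2)[:600]
st=r.get_state();p=st["tool_pos"];M=R.from_quat(st["eef_rot"]).as_matrix();v=M[:,1];u=np.array([v[1],-v[0],0])
P=[p+a*u*.0575+b_*v*.007+[0,0,-.050] for a,b_ in((-1,-1),(1,-1),(1,1),(-1,1))]+[p+u*.0575-v*.007+[0,0,.026],p-u*.0575-v*.007+[0,0,.026]]
y=np.radians(-27.3);c=np.array([np.cos(y),np.sin(y),0]);n=np.array([-c[1],c[0],0]);S=np.array([.5205,-.2755,.075])
Q=[S+a*c*.0595+b_*n*.0085 for a,b_ in((-1,-1),(1,-1),(1,1),(-1,1))]
f=lambda X:((proj(s,X)[:,::-1]-[225,125]+.5)*8-.5).round(1)
print("disk",f(P).tolist());print("slot",f(Q).tolist())
cv2.imwrite("pics/b2.png",b)
E
```

```text
clock: 10.27
tool_pos: [0.5211, -0.2758, 0.1367]
eef_rot: [0.236, 0.972, -0.0, 0.0]
contact_force: [0.7, -0.8, -0.9]
opening: 0.161
tcp [ 0.5211 -0.2758  0.1367] ydir 62.68 tilt -1.0 units xyz [ 1.700e-02 -1.000e-03  1.142e+00] twist -0.004 q [ 0.41  0.78 -0.01  1.77  0.01  0.59  1.49] F [ 0.7 -0.8 -0.9] op 0.161 t 10.27
disk [[167.1, 499.4], [607.0, 544.9], [615.8, 515.6], [180.9, 471.1], [612.6, 282.1], [152.6, 239.7]]
slot [[157.5, 541.3], [610.1, 589.0], [620.6, 553.0], [174.2, 506.6]]
```

View pics/b2.png

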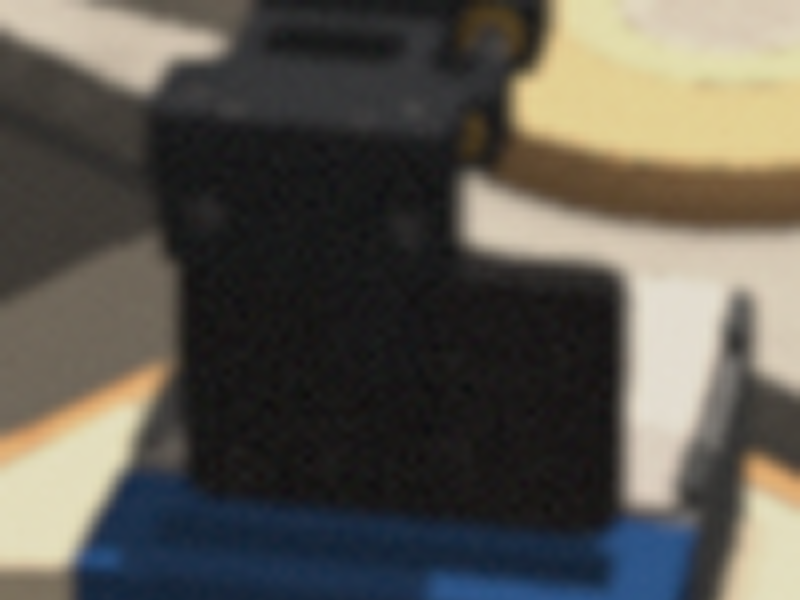

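Run:
```python
from h import *
im=np.mean([snap("side")["img"].astype(float) for _ in range(8)],0)
for r_ in(165,172,180):
    print("row",r_,"L",[(c,im[r_,c].round().astype(int).tolist()) for c in range(241,253)]);print("  R",[(c,im[r_,c].round().astype(int).tolist()) for c in range(299,306)])
for c in(255,285,295):
    print("col",c,[(q,im[q,c].round().astype(int).tolist()) for q in range(182,206)])
print("top295",[(q,im[q,295].round().astype(int).tolist()) for q in range(154,164)])
for r_ in(191,195): print("slotrow",r_,[(c,im[r_,c,2].round().astype(int).tolist()) for c in list(range(238,252))+list(range(296,308))])
```

```text
row 165 L [(241, [113, 104, 92]), (242, [112, 103, 90]), (243, [112, 103, 89]), (244, [112, 103, 91]), (245, [109, 101, 89]), (246, [92, 84, 74]), (247, [60, 55, 49]), (248, [32, 28, 29]), (249, [24, 21, 22]), (250, [25, 24, 25]), (251, [27, 24, 23]), (252, [22, 24, 20])]
  R [(299, [21, 19, 18]), (300, [24, 21, 20]), (301, [36, 33, 31]), (302, [76, 72, 67]), (303, [139, 132, 122]), (304, [197, 188, 173]), (305, [224, 217, 202])]
row 172 L [(241, [191, 146, 102]), (242, [211, 162, 111]), (243, [213, 165, 113]), (244, [190, 148, 103]), (245, [139, 112, 83]), (246, [85, 73, 62]), (247, [47, 44, 40]), (248, [31, 31, 29]), (249, [26, 22, 25]), (250, [24, 24, 25]), (251, [24, 23, 21]), (252, [25, 25, 26])]
  R [(299, [26, 23, 25]), (300, [24, 19, 21]), (301, [40, 36, 34]), (302, [90, 86, 79]), (303, [162, 155, 142]), (304, [218, 208, 191]), (305, [228, 222, 208])]
row 180 L [(241, [157, 151, 128]), (242, [97, 94, 83]), (243, [72, 68, 64]), (244, [72, 69, 65]), (245, [79, 75, 71]), (246, [86, 81, 76]), (247, [76, 71, 66]), (248, [49, 47, 43]), (249, [26, 24, 26]), (250, [20, 18, 16]), (251
[... 1887 characters left out ...]
5]), (160, [41, 39, 38]), (161, [32, 31, 30]), (162, [25, 25, 25]), (163, [27, 26, 24])]
slotrow 191 [(238, 72), (239, 74), (240, 74), (241, 76), (242, 74), (243, 74), (244, 65), (245, 59), (246, 56), (247, 56), (248, 57), (249, 56), (250, 56), (251, 56), (296, 38), (297, 39), (298, 41), (299, 52), (300, 72), (301, 98), (302, 118), (303, 130), (304, 133), (305, 131), (306, 132), (307, 131)]
slotrow 195 [(238, 117), (239, 107), (240, 88), (241, 78), (242, 79), (243, 77), (244, 74), (245, 74), (246, 76), (247, 75), (248, 75), (249, 78), (250, 75), (251, 76), (296, 57), (297, 59), (298, 58), (299, 60), (300, 71), (301, 94), (302, 120), (303, 134), (304, 138), (305, 136), (306, 137), (307, 136)]
```

```bash
python3 -m jog '[{"translation":[0.1,0,0],"twist":0,"claw":5},{"translation":[0,0,0.1],"twist":0,"claw":5},{"translation":[0,0,0.1],"twist":0,"claw":5},{"translation":[0,0,0.1],"twist":0,"claw":5},{"translation":[0,0,0.1],"twist":0,"claw":5},{"translation":[0,0,0.05],"twist":0,"claw":5},{"translation":[0,0,0],"twist":0,"claw":5},{"translation":[0,0,0],"twist":0,"claw":5}]' 25
python3 - <<'E'
from h import *
go(.517,-.2735,.091,62.7)
print(np.round(r.get_state()["moment"],2))
E
```

```text
clock: 11.68
tool_pos: [0.5175, -0.2735, 0.1185]
eef_rot: [0.236, 0.972, 0.0, -0.0]
contact_force: [0.4, 0.3, -2.3]
opening: 0.154
tcp [ 0.5175 -0.2735  0.1185] ydir 62.71 tilt -1.0 units xyz [ 0.011 -0.005  0.687] twist 0.001 q [ 0.41  0.8  -0.01  1.79  0.01  0.55  1.49] F [ 0.4  0.3 -2.3] op 0.154 t 11.68
[0.04 0.11 0.01]
```

```bash
python3 -m jog '[{"translation":[0,0,0.1],"twist":0,"claw":5},{"translation":[0,0,0.15],"twist":0,"claw":5},{"translation":[0,0,0.15],"twist":0,"claw":5},{"translation":[0,0,0.15],"twist":0,"claw":5},{"translation":[0,0,0.05],"twist":0,"claw":5},{"translation":[0,0,0],"twist":0,"claw":5},{"translation":[0,0,0],"twist":0,"claw":5}]' 25
python3 - <<'E'
from h import *
go(.517,-.2735,.0915,62.7)
print(np.round(r.get_state()["moment"],2))
E
```

```text
clock: 12.27
tool_pos: [0.5175, -0.2735, 0.0944]
eef_rot: [0.236, 0.972, 0.0, -0.0]
contact_force: [-0.1, 0.5, -0.9]
opening: 0.154
tcp [ 0.5175 -0.2735  0.0944] ydir 62.71 tilt -1.0 units xyz [ 0.012 -0.005  0.073] twist 0.001 q [ 0.41  0.84 -0.01  1.8   0.02  0.5   1.49] F [-0.1  0.5 -0.9] op 0.154 t 12.27
[-0.    0.01  0.06]
```

```bash
python3 -m jog '[{"translation":[0,0,0.05],"twist":0,"claw":5},{"translation":[0,0,0.05],"twist":0,"claw":5},{"translation":[0,0,0],"twist":0,"claw":5},{"translation":[0,0,0],"twist":0,"claw":5}]' 25
python3 - <<'E'
from h import *
go(.517,-.2735,.0915,62.7)
E
```

```text
clock: 12.6
tool_pos: [0.5181, -0.2736, 0.0918]
eef_rot: [0.236, 0.972, 0.0, 0.001]
contact_force: [-1.3, 1.6, 6.2]
opening: 0.157
tcp [ 0.5181 -0.2736  0.0918] ydir 62.7 tilt -1.0 units xyz [ 0.025 -0.01   0.009] twist 0.001 q [ 0.41  0.84 -0.01  1.81  0.02  0.49  1.49] F [-1.3  1.6  6.2] op 0.157 t 12.6
```

```bash
python3 -m jog '[{"translation":[0,0,0],"twist":0,"claw":25},{"translation":[0,0,0],"twist":0,"claw":35},{"translation":[0,0,0],"twist":0,"claw":40},{"translation":[0,0,0],"twist":0,"claw":40},{"translation":[0,0,0],"twist":0,"claw":40},{"translation":[0,0,-0.15],"twist":0,"claw":40},{"translation":[0,0,-0.4],"twist":0,"claw":40},{"translation":[0,0,-0.6],"twist":0,"claw":40},{"translation":[0,0,-0.6],"twist":0,"claw":40},{"translation":[0,0,-0.6],"twist":0,"claw":40},{"translation":[0,0,-0.4],"twist":0,"claw":40},{"translation":[0,0,0],"twist":0,"claw":40},{"translation":[0,0,0],"twist":0,"claw":40}]' 25
python3 - <<'E'
from h import *
go(.515,-.178,.2,-27.3)
s=snap("side")
b=cv2.resize(s["img"][110:250,215:355,::-1],(560,560),interpolation=2)
cv2.imwrite("pics/c1.png",b)
E
```

```text
clock: 13.68
tool_pos: [0.518, -0.2738, 0.2016]
eef_rot: [0.236, 0.972, -0.0, 0.001]
contact_force: [-0.8, -0.3, 0.7]
opening: 0.401
tcp [ 0.518  -0.2738  0.2016] ydir 62.7 tilt -1.0 units xyz [1.164 2.094 0.038] twist 15.0 q [ 0.41  0.68 -0.01  1.73  0.01  0.73  1.49] F [-0.8 -0.3  0.7] op 0.401 t 13.68
```

View pics/c1.png

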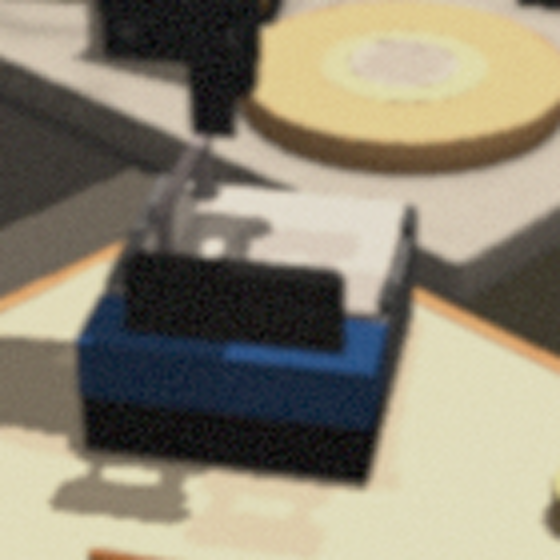

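```bash
python3 -m jog '[{"translation":[0,0,0],"twist":1,"claw":40},{"translation":[0,0,0],"twist":1,"claw":40},{"translation":[0,0,0],"twist":1,"claw":40},{"translation":[0,0,0],"twist":1,"claw":40},{"translation":[0,0,0],"twist":1,"claw":40},{"translation":[0,0,0],"twist":1,"claw":40},{"translation":[0,0,0],"twist":1,"claw":40},{"translation":[0,0,0],"twist":1,"claw":40},{"translation":[0,0,0],"twist":1,"claw":40},{"translation":[0,0,0],"twist":1,"claw":40},{"translation":[0,0,0],"twist":1,"claw":40},{"translation":[0,0,0],"twist":1,"claw":40},{"translation":[0,0,0],"twist":1,"claw":40},{"translation":[0,0,0],"twist":1,"claw":40},{"translation":[0,0,0],"twist":1,"claw":40},{"translation":[0,0,0],"twist":0,"claw":40},{"translation":[0,0,0],"twist":0,"claw":40}]' 15
python3 - <<'E'
from h import *
go(.518,-.178,.2,-27.3)
E
```

```text
clock: 15.15
tool_pos: [0.5169, -0.2731, 0.1994]
eef_rot: [0.853, 0.522, -0.001, -0.001]
contact_force: [0.0, 0.4, 0.7]
opening: 0.398
tcp [ 0.5169 -0.2731  0.1994] ydir -27.12 tilt -1.0 units xyz [ 2.129 -1.06  -0.013] twist 0.03 q [ 0.15  0.73  0.45  1.75 -0.43  0.77  0.35] F [0.  0.4 0.7] op 0.398 t 15.15
```

```bash
python3 -m jog '[{"translation":[0.35,-0.17,0],"twist":0,"claw":60},{"translation":[0.35,-0.18,0],"twist":0,"claw":60},{"translation":[0.35,-0.18,0],"twist":0,"claw":60},{"translation":[0.35,-0.18,0],"twist":0,"claw":60},{"translation":[0.35,-0.18,0],"twist":0,"claw":60},{"translation":[0.35,-0.17,0],"twist":0,"claw":60},{"translation":[0,0,0.3],"twist":0,"claw":60},{"translation":[0,0,0.4],"twist":0,"claw":60},{"translation":[0,0,0.3],"twist":0,"claw":60},{"translation":[0,0,0],"twist":0,"claw":60},{"translation":[0,0,0],"twist":0,"claw":60},{"translation":[0,0,0],"twist":0,"claw":60}]' 15
python3 - <<'E'
from h import *
go(.518,-.178,.102,-27.3)
s=snap("side")
b=cv2.resize(s["img"][100:240,215:355,::-1],(560,560),interpolation=2)
cv2.imwrite("pics/d1.png",b)
E
```

```text
clock: 16.15
tool_pos: [0.5186, -0.1799, 0.161]
eef_rot: [0.854, 0.521, 0.0, 0.0]
contact_force: [0.5, -0.5, 0.2]
opening: 0.601
tcp [ 0.5186 -0.1799  0.161 ] ydir -27.26 tilt -1.0 units xyz [ 0.035 -0.034  1.476] twist 0.007 q [ 0.01  0.74  0.42  1.89 -0.5   0.61  0.27] F [ 0.5 -0.5  0.2] op 0.601 t 16.15
```

View pics/d1.png

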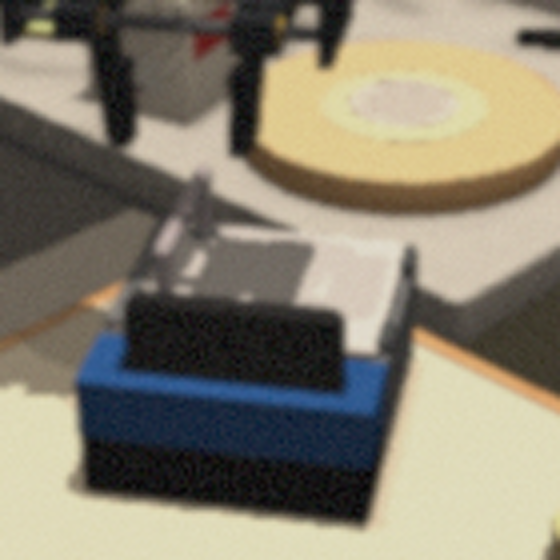

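```bash
python3 -m jog '[{"translation":[0,0,0.25],"twist":0,"claw":60},{"translation":[0,0,0.3],"twist":0,"claw":60},{"translation":[0,0,0.3],"twist":0,"claw":60},{"translation":[0,0,0.3],"twist":0,"claw":60},{"translation":[0,0,0.25],"twist":0,"claw":60},{"translation":[0,0,0],"twist":0,"claw":60},{"translation":[0,0,0],"twist":0,"claw":60}]' 10
python3 - <<'E'
from h import *
go(.518,-.178,.102,-27.3)
E
```

```text
clock: 16.78
tool_pos: [0.5182, -0.1795, 0.1043]
eef_rot: [0.854, 0.52, -0.0, -0.0]
contact_force: [0.4, 1.0, 0.7]
opening: 0.602
tcp [ 0.5182 -0.1795  0.1043] ydir -27.3 tilt -1.0 units xyz [ 0.031 -0.021  0.059] twist 0.0 q [ 0.05  0.83  0.34  1.92 -0.55  0.49  0.31] F [0.4 1.  0.7] op 0.602 t 16.78
```

```bash
python3 -m jog '[{"translation":[0,0,0.03],"twist":0,"claw":35},{"translation":[0,0,0],"twist":0,"claw":25},{"translation":[0,0,0],"twist":0,"claw":25},{"translation":[0,0,0],"twist":0,"claw":18},{"translation":[0,0,0],"twist":0,"claw":18},{"translation":[0,0,0],"twist":0,"claw":3},{"translation":[0,0,0],"twist":0,"claw":3},{"translation":[0,0,0],"twist":0,"claw":3},{"translation":[0,0,0],"twist":0,"claw":3},{"translation":[0,0,0],"twist":0,"claw":3},{"translation":[0,0,0],"twist":0,"claw":3}]' 10
python3 - <<'E'
from h import *
go(.518,-.178,.102,-27.3)
E
```

```text
clock: 17.7
tool_pos: [0.5176, -0.179, 0.1034]
eef_rot: [0.854, 0.52, -0.0, -0.001]
contact_force: [-3.5, 2.1, 2.8]
opening: 0.103
tcp [ 0.5176 -0.179   0.1034] ydir -27.3 tilt -1.0 units xyz [ 0.028 -0.003  0.035] twist 0.0 q [ 0.05  0.83  0.34  1.93 -0.56  0.48  0.31] F [-3.5  2.1  2.8] op 0.103 t 17.7
```

```bash
python3 -m jog '[{"translation":[0,0.055,-0.125],"twist":0,"claw":3},{"translation":[0,0.055,-0.125],"twist":0,"claw":3},{"translation":[0,0.065,-0.118],"twist":0,"claw":3},{"translation":[0,0.065,-0.118],"twist":0,"claw":3},{"translation":[0,0.075,-0.112],"twist":0,"claw":3},{"translation":[0,0.075,-0.112],"twist":0,"claw":3},{"translation":[0,0.085,-0.105],"twist":0,"claw":3},{"translation":[0,0.085,-0.105],"twist":0,"claw":3},{"translation":[0,0.092,-0.097],"twist":0,"claw":3},{"translation":[0,0.092,-0.097],"twist":0,"claw":3},{"translation":[0,0.1,-0.089],"twist":0,"claw":3},{"translation":[0,0.1,-0.089],"twist":0,"claw":3},{"translation":[0,0,0],"twist":0,"claw":3},{"translation":[0,0,0],"twist":0,"claw":3}]' 15
python3 - <<'E'
from h import *
c=np.array([.8886,-.4586,0]);b=np.array([.5176,-.179,.1034])
e=b+.0379*c+[0,0,.0515];go(*e,-27.3)
e=b+.0965*c+[0,0,.0771];go(*e,-27.3)
E
```

```text
clock: 18.87
tool_pos: [0.5497, -0.1958, 0.156]
eef_rot: [0.854, 0.52, -0.001, -0.002]
contact_force: [-9.4, 5.4, 7.5]
opening: 0.107
tcp [ 0.5497 -0.1958  0.156 ] ydir -27.32 tilt -0.99999 units xyz [0.007 0.042 0.028] twist -0.003 q [ 0.02  0.79  0.43  1.79 -0.49  0.68  0.25] F [-9.4  5.4  7.5] op 0.107 t 18.87
tcp [ 0.5497 -0.1958  0.156 ] ydir -27.32 tilt -0.99999 units xyz [ 0.007  1.504 -0.62 ] twist -0.003 q [ 0.02  0.79  0.43  1.79 -0.49  0.68  0.25] F [-9.4  5.4  7.5] op 0.107 t 18.87
```

```bash
python3 -m jog '[{"translation":[0,0.09,-0.1],"twist":0,"claw":3},{"translation":[0,0.1,-0.095],"twist":0,"claw":3},{"translation":[0,0.11,-0.08],"twist":0,"claw":3},{"translation":[0,0.115,-0.075],"twist":0,"claw":3},{"translation":[0,0.12,-0.065],"twist":0,"claw":3},{"translation":[0,0.12,-0.06],"twist":0,"claw":3},{"translation":[0,0,0],"twist":0,"claw":3},{"translation":[0,0,0],"twist":0,"claw":3}]' 15
python3 - <<'E'
from h import *
c=np.array([.8886,-.4586,0]);b=np.array([.5176,-.179,.1034])
e=b+.0965*c+[0,0,.0771];go(*e,-27.3)
E
```

```text
clock: 19.53
tool_pos: [0.5756, -0.2095, 0.1755]
eef_rot: [0.854, 0.52, 0.0, 0.001]
contact_force: [-5.6, 1.7, 5.4]
opening: 0.107
tcp [ 0.5756 -0.2095  0.1755] ydir -27.31 tilt -1.0 units xyz [ 0.013  0.773 -0.125] twist -0.002 q [ 0.03  0.8   0.46  1.69 -0.47  0.77  0.23] F [-5.6  1.7  5.4] op 0.107 t 19.53
```

```bash
python3 -m jog '[{"translation":[0,0.125,-0.06],"twist":0,"claw":3},{"translation":[0,0.125,-0.05],"twist":0,"claw":3},{"translation":[0,0.13,-0.045],"twist":0,"claw":3},{"translation":[0,0.13,-0.04],"twist":0,"claw":3},{"translation":[0,0.13,-0.03],"twist":0,"claw":3},{"translation":[0,0.13,-0.025],"twist":0,"claw":3},{"translation":[0,0,0],"twist":0,"claw":3},{"translation":[0,0,0],"twist":0,"claw":3}]' 15
python3 - <<'E'
from h import *
c=np.array([.8886,-.4586,0]);b=np.array([.5176,-.179,.1034])
e=b+.0965*c+[0,0,.0771];go(*e,-27.3)
s=snap("side")
print([(n,np.round(a["location"],1),round(a["confidence"],2)) for n in("cover_hinge","cover_handle","disk_center") for a in r.spot_point(n,"side")])
hg=np.array([.519,-.2742,0])+.07*c+.085*np.array([.4586,.8886,0])+[0,0,.075];n=np.array([.4586,.8886,0])
for th in(50,60,70):
    q=np.radians(th);a=-np.cos(q)*c+[0,0,np.sin(q)]
    # cover: near-edge corners on the -y (slot) and +y side
    print(th,((proj(s,[hg-.061*n,hg-.061*n+.144*a,hg+.061*n+.144*a,hg+.061*n])[:,::-1]-[215,60])*4).round().tolist())
b=cv2.resize(s["img"][60:200,215:355,::-1],(560,560),interpolation=2)
cv2.imwrite("pics/e1.png",b)
E
```

```text
clock: 20.2
tool_pos: [0.6033, -0.224, 0.1847]
eef_rot: [0.854, 0.52, 0.0, 0.001]
contact_force: [-4.5, -0.1, 5.2]
opening: 0.109
tcp [ 0.6033 -0.224   0.1847] ydir -27.32 tilt -1.0 units xyz [ 0.018 -0.007  0.104] twist -0.003 q [ 0.04  0.82  0.47  1.58 -0.46  0.85  0.21] F [-4.5 -0.1  5.2] op 0.109 t 20.2
[('cover_hinge', array([172.8, 312.8]), 0.56), ('cover_handle', array([123.2, 306.2]), 0.72), ('disk_center', array([192. , 272.4]), 0.59), ('disk_center', array([268.1, 386.1]), 0.55)]
50 [[370.0, 520.0], [191.0, 315.0], [241.0, 217.0], [401.0, 407.0]]
60 [[370.0, 520.0], [231.0, 292.0], [278.0, 195.0], [401.0, 407.0]]
70 [[370.0, 520.0], [277.0, 276.0], [319.0, 180.0], [401.0, 407.0]]
```

View pics/e1.png

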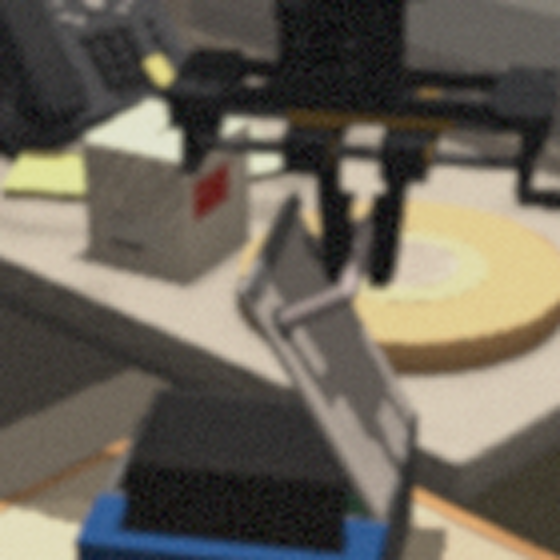

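```bash
python3 -m jog '[{"translation":[0,0,0],"twist":0,"claw":3},{"translation":[0,0,0],"twist":0,"claw":3},{"translation":[0,0,0],"twist":0,"claw":3},{"translation":[0,0,0],"twist":0,"claw":3},{"translation":[0,0,0],"twist":0,"claw":3},{"translation":[0,0,0],"twist":0,"claw":3}]' 15
python3 - <<'E'
from h import *
s=snap("side")
b=s["img"][:,:,::-1].copy();cv2.imwrite("pics/f1.png",b)
go(.6033,-.224,.1847)
print([(n,np.round(a["location"],1),round(a["confidence"],2)) for n in("tag_roll","clip_tin","press_weight") for a in r.spot_point(n,"side")])
E
```

```text
clock: 20.9
tool_pos: [0.6029, -0.2239, 0.1846]
eef_rot: [0.854, 0.52, 0.0, 0.001]
contact_force: [-4.4, -0.3, 4.2]
opening: 0.105
tcp [ 0.6029 -0.2238  0.1846] ydir -27.32 tilt -1.0 units xyz [ 0.001  0.01  -0.002] twist None q [ 0.04  0.82  0.47  1.58 -0.46  0.85  0.21] F [-4.2 -0.3  4.8] op 0.105 t 20.95
[('tag_roll', array([123.1, 305.8]), 0.73), ('tag_roll', array([230.8, 181.7]), 0.6), ('clip_tin', array([272.1, 188. ]), 0.83), ('press_weight', array([242.9, 360.7]), 0.81)]
```

View pics/f1.png

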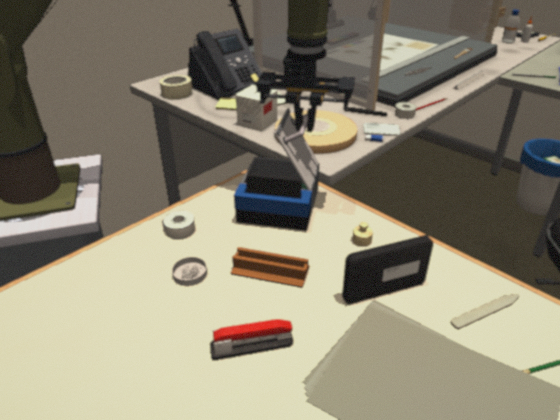

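The stand is empty, and the disk is seated in the dock at about pixel (275,178). The cover is held open at about (300,145). The tag roll, clip tin and brass weight have not moved.

```bash
python3 -c "
from plant import r
print(r.finish_job())"
```

```text
the job is handed in; nothing more can be done
None
```

I moved the smaller disk from its stand into the dock slot and let go of it with the cover still shut. I then gripped the cover's bar handle and raised the cover along its arc. The job was handed in at about 21 s with the fingers still holding it; `finish_job()` reports no verdict.

**Last checks:**
- **Disk:** it met the slot floor with the tool at z = 0.092 m, the height worked out beforehand. In the later pictures it stands upright and seated. I did not measure its x and y after release. The slot's own slack (about 2 mm and 1.5 mm) keeps them inside the limits.
- **Cover angle:** the hand position gives about 60.5 degrees and the cover's corners in the side picture about 62 to 63. The two disagree slightly, but both are within 60 ± 8.
- **Holding:** the fingers are closed on the bar at about 9 mm. The tool moved only about 0.4 mm over the last 0.7 s, with about 6 N at the wrist.
- **Other objects:** the tag roll, clip tin and brass weight are within about 4 pixels (very roughly 8 mm) of where they started in the side picture. The network also reported the cover handle as a tag roll; the picture shows that is false.

**Corrections on the way:** the disk was first about 4 mm off along the slot, so I corrected that before inserting it. During the lift I moved outward slightly, because a 13 N radial force showed I was inside the cover's arc.

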